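Stand a thin carbon tube on the curing post

TASK

Take the taller of the two thin-walled black tubes standing on the bench and slip it over the white post of the curing stand. Its wall cracks easily: grip it only lightly, lower it gently without pressing or dropping it until it stands upright and fully down on the wooden base, then let go. Leave the short tube and the roll of tape where they are.

Things in the scene. Friction and masses are not known exactly. Their poses are not given: they have to be found in the camera images.
- tall_mid (a point): The tall tube: plain black carbon, upright and loose on the bench, open-ended, 50 mm outside diameter, 44 mm bore, 90 mm high, 60 to 130 g. The point is on its axis, half-way up (45 mm above its lower end); z up. The wall cracks if squeezed with more than 50 N a finger or set on the stand with more than 35 N; a grip of 20 to 30 N holds it. Any grasp direction across it will do.
- stand_seat (a point): The curing stand: a round light-wood base, 110 mm in diameter and 12 mm thick, fixed to the bench, with an upright white printed post in its middle, 18 mm in diameter with a round top, rising 61 mm above the base. The point is at the centre of the base's upper face, at the foot of the post; z up the post. The tube goes over the post with 13 mm to spare all round and, when fully down, its lower end rests on the base, its centre 45 mm above this point.
- short_mid (a point): The short tube, to be left alone: same black carbon, 50 mm outside diameter but only 50 mm high, standing upright and loose on the bench. The point is on its axis, half-way up (25 mm above its lower end).
- tape_mid (a point): A roll of blue masking tape, to be left alone: lying flat and loose on the bench, 100 mm outside diameter, 76 mm hole, 48 mm high. The point is on its axis, half-way up.

How it is judged:
On the way, in this order (a step that is already met when the one before it is completed fails the run):
1. the tall tube is lifted clear of the bench in the fingers (height (world z) of tall_mid above 0.1 m and contact force between the fingers and tall_tube above 1 N), for 0.1 s.
2. the tall tube, still held, is lowered over the post to within 15 mm of the base (horizontal distance between tall_mid and stand_seat below 0.02 m and z of tall_mid in the frame of stand_seat below 0.06 m and contact force between the fingers and tall_tube above 1 N), for 0.05 s.
At the end, for the whole second after the job is handed in: The tall tube stands over the post, upright within 10 degrees, its lower end on the base within 5 mm, released and at rest; the short tube and the tape are within 20 mm of where they began (horizontal distance between tall_mid and stand_seat below 0.02 m and z of tall_mid in the frame of stand_seat between 0.04 and 0.05 m and angle between tall_mid's own z axis and vertical below 0.17 rad and linear speed of tall_tube below 0.02 m/s and distance of each of short_mid, tape_mid from where it was at the start of the episode below 0.02 m); the robot touches nothing.
It fails at once if the tall tube's wall is cracked by a hard grip (more than 50 N a finger, 100 N over both) (contact force between the fingers and tall_tube above 100 N).
It fails at once if the tall tube is pressed, knocked or dropped on the stand with more than 35 N (contact force between tall_tube and stand above 35 N).
It fails at once if the short tube is disturbed (distance of short_mid from where it was at the start of the episode above 0.02 m).
It fails at once if the tape is disturbed (distance of tape_mid from where it was at the start of the episode above 0.02 m).
It also fails if it takes over 37 s, if anything falls off the work surface, if the arm or the gripper's body presses on something with over 40 N, if the wrist force passes 120 N, or if a joint passes its speed limit or range.

ROBOT

A 6-joint arm with a two-finger parallel gripper is mounted at the origin on the work surface. World frame = base frame: x ahead of the robot, y to its left, z up, the work surface at z = 0. Lengths are in m, angles in rad, forces in N, time in s.
With the tool pointing down it reaches from about 0.35 to 0.775 m from the base axis. Payload 7.3 kg.
Tool frame: the origin (TCP) lies on the front face of the gripper's body, between the roots of the fingers; the fingertips stand 66 mm ahead of it and the grasp point (between the pads) lies 47 mm ahead of it; z points along the fingers, y is the line along which they close (so a half turn about z gives the same grasp; the last joint's range is limited). The gripper opens to 92 mm and grips with 3 to 60 N. Pads are 19 mm wide; open, the fingers measure 130 mm over their backs; the gripper's body (75 mm by 190 mm) begins 47 mm behind the grasp point.
Start: joints at [0.99, 0.342, 1.524, -0, 1.275, -0.146], TCP at [0.221, 0.476, 0.292] pointing down, gripper open.
Joint ranges: [-2.53, 2.53], [-0.77, 2.02], [0.04, 2.7], [-1, 4.14], [0.28, 2.66], [-3.11, 3.11]. Speed limits (rad/s): [2.57, 2.57, 3.14, 3.14, 3.14, 3.14].

INTERFACE

Orientations are given as a unit quaternion [x, y, z, w].
In Python, from bench import ctrl, cams gives the robot as it stands.
- The arm moves only by the tool carry_out, never from a script. Its argument "increments" is a list of rows, each a list of 5 numbers: the finger opening in m, from 0 to 0.0918, then the shift along the world's x, y, z in m, then the turn about the world's z in degrees. In form: [[jaw, dx, dy, dz, turn], ...]. A call has 1 to 8 rows; each row shifts and turns the commanded pose from where the row before left it; what a row does not reach is not made up. A row lasts 1/12 s, in which the tool goes at most 41.7 mm and 7.16 degrees, less where a joint would pass 70% of its speed; a pose out of reach is approached as far as the arm can. A call with a gripper value outside its range is refused whole. The fingers move at their own pace and stop on an object; the grip force is fixed at half the most. Time passes only in rows, so rows that do not move let the fingers close. It gives the time, the measured TCP pose, the force, the opening and the grip force at its end, in the units of the state.
- ctrl.get_obs(): the state, without advancing time (a new reading comes with each control period).
- cams.camera(name): name is "scene" or "top"; returns (picture, depth): 384x512x3 uint8, red, green, blue; 384x512 float32, m along the optical axis (not along the pixel's ray), 0 where there is no reading.
- cams.get_calibration(name): a dict with "vfov" (degrees; the focal length in pixels is half the picture's height over the tangent of half this angle, whatever the lens; pixels are square), "cx", "cy" (the principal point, pixels), "k1" (the pictures are not rectified: a ray, as slopes to the right and down, at radius r is drawn at 1 + k1 r^2 times it, then the intrinsics apply), "position" and "attitude" of the camera in the world. Camera axes: x right, y up, looking along -z (the intrinsics and any distortion apply to the point x, -y, -z); pixel columns grow to the right and rows downward; lengths in m; the calibration is good to about 2 mm. A picture is of the moment at which its call begins. get_calibration takes no time and is no camera call.
- ctrl.sign_off(): hands the job in; it is judged then, once.
The state is a dict: "t": time; "joints": joint angles; "dq": joint speeds; "joint_efforts": joint torques, N m; "position": TCP position; "eef_rot": TCP orientation; "contact_force": force on the tool from outside, world axes, zero at the start; "ft_torque": the same for the moment, N m; "gripper_width": finger opening in m; "grip_force": force on a finger pad.
Only numpy, scipy, OpenCV 4.12 (cv2) and the standard library are available. Lean on these libraries where they do the work, as an engineer would, in place of code of your own. Each camera call takes 0.05 s, during which the arm holds its last target. There are 200 camera calls.

## Working session

There is one attempt and no reset: what is moved stays moved. The work goes in short steps, Python scripts to look and compute and a tool call to move; the robot and the scene stay as the last step left them, time stands still between calls to the robot, and variables do not carry over. Pictures are saved under pics/ and viewed, at most 10 in all, crops included, and the job is handed in when it is done.

Besides the shell and the picture viewer there is one more tool, called after "Emit:" as name(argument=value, ...), one argument or row to a line, values as JSON. carry_out: Moves the arm, as the interface text tells. Its arguments: {"type":"object","properties":{"increments":{"type":"array","items":{"type":"array","items":{"type":"number"}}}},"required":["increments"]}

```bash
mkdir -p pics; cat > h.py <<'E'
import numpy as np, cv2
from bench import ctrl, cams
from scipy.spatial.transform import Rotation as R
def cloud(name):
    im,d=cams.camera(name); c=cams.get_calibration(name)
    h,w=d.shape; f=h/2/np.tan(np.radians(c["vfov"])/2)
    u,v=np.meshgrid(np.arange(w),np.arange(h))
    K=np.array([[f,0,c["cx"]],[0,f,c["cy"]],[0,0,1.]])
    p=np.stack([u,v],-1).reshape(-1,1,2).astype(float)
    s=cv2.undistortPoints(p,K,np.array([c["k1"],0,0,0,0.])).reshape(h,w,2)
    P=np.stack([s[...,0]*d,-s[...,1]*d,-d],-1)
    a=np.array(c["attitude"]); M=R.from_quat(a).as_matrix() if a.size==4 else a.reshape(3,3)
    W=P@M.T+np.array(c["position"]); W[d==0]=np.nan
    return im,d,W
E
python3 - <<'E'
from h import *
for n in("top","scene"):
    im,d,W=cloud(n); np.savez(n+".npz",im=im,W=W); cv2.imwrite(f"pics/{n}0.png",im[...,::-1]); print(cams.get_calibration(n))
    print(np.nanmedian(W[...,2]),(d==0).mean())
print(ctrl.get_obs())
E
```

```text
{'vfov': 51.209457365141915, 'cx': 253.98725761703534, 'cy': 189.12333372727267, 'k1': -0.10227554639313037, 'position': array([0.44877097, 0.01877737, 0.93263326]), 'attitude': array([ 0.03330939, -0.04161846, -0.70495225,  0.7072487 ])}
0.00011496253609810658 0.0041046142578125
{'vfov': 44.634594321371566, 'cx': 243.20930141968256, 'cy': 193.0313810977188, 'k1': -0.06571219503015795, 'position': array([ 1.24047685, -0.48010775,  0.85643623]), 'attitude': array([0.34852629, 0.18646901, 0.4251732 , 0.81423982])}
-0.0004528383704720529 0.003931681315104167
{'t': 0.1, 'joints': array([ 9.89996209e-01,  3.42668372e-01,  1.52490016e+00, -1.41093596e-05,
        1.27538689e+00, -1.45994764e-01]), 'dq': array([ 0.0008319 , -0.00212594, -0.00165668,  0.00019158, -0.00183781,
       -0.00011791]), 'joint_efforts': array([ 1.81706477e-03, -4.32004166e+01, -2.44694942e+01,  7.18339719e-02,
        5.25452360e-02, -3.39233009e-05]), 'position': array([0.22098322, 0.47593796, 0.29161388]), 'eef_rot': array([ 2.15692109e-01,  9.76461187e-01, -6.39285662e-04, -2.35892644e-04]), 'contact_force': array([0.2050487 , 0.18283414, 1.05011327]), 'ft_torque': array([-0.00374485,  0.01811758, -0.06170562]), 'grip_force': 0.0, 'gripper_width': 0.09193778577020363}
```

View pics/top0.png

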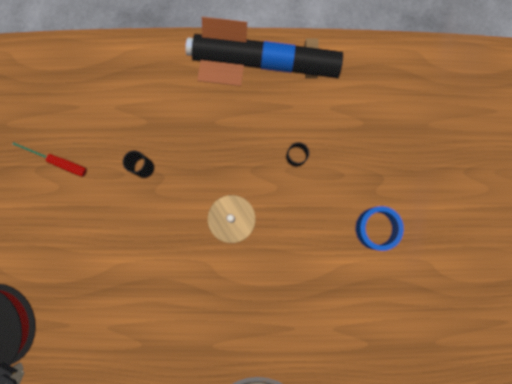

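View pics/scene0.png

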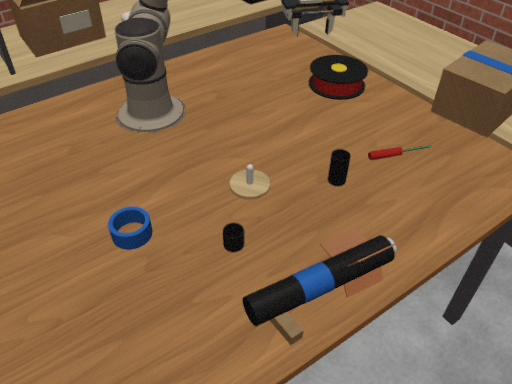

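The top view shows the tall tube at about px (138,164), the short tube at (297,154), the stand at (231,218) and the tape at (380,228). The scene view agrees: tall tube at (339,167), stand at (250,182).

```bash
cat > fit.py <<'E'
from h import *
from scipy.optimize import least_squares
def circ(P,r):
    c0=(np.nanmin(P,0)+np.nanmax(P,0))/2
    s=least_squares(lambda c:np.hypot(*(P-c).T)-r,c0,loss="soft_l1",f_scale=.002); return s.x
E
python3 - <<'E'
from fit import *
T=np.load("top.npz");S=np.load("scene.npz")
seeds={"tall":(164,138),"short":(154,297),"stand":(218,231),"tape":(228,380)}
for k,(r,c) in seeds.items():
    for n,D in (("top",T),("scene",S)):
        W=D["W"]
        if n=="top":
            q=W[r-30:r+30,c-30:c+30].reshape(-1,3); q=q[q[:,2]>.006]; s=q.mean(0)[:2]
        else:
            q=W.reshape(-1,3); q=q[(np.hypot(*(q[:,:2]-s).T)<.07)&(q[:,2]>.006)]
        zt=np.percentile(q[:,2],98)
        top=q[q[:,2]>zt-.008]
        print(k,n,len(q),"mean",q.mean(0).round(4),"min",q.min(0).round(4),"max",q.max(0).round(4),"topmid",((top.min(0)+top.max(0))/2).round(4))
        if k in("tall","short"):
            sd=q[(q[:,2]>.012)&(q[:,2]<zt-.008)] if n=="scene" else top
            print("  circ",circ(sd[:,:2],.025 if n=="scene" else .0235).round(4),len(sd))
        if k=="stand":
            b=q[abs(q[:,2]-.012)<.006]; print("  base mid",((b.min(0)+b.max(0))/2).round(4),np.ptp(b,axis=0).round(4),"z",np.median(b[:,2]).round(4)); p=q[q[:,2]>.03]; print("  post",p.mean(0).round(4),circ(p[:,:2],.009).round(4))
E
```

```text
tall top 571 mean [0.5979 0.2679 0.0572] min [0.5724 0.2431 0.0062] max [0.6221 0.2932 0.0931] topmid [0.5975 0.2685 0.0884]
  circ [0.5977 0.2681] 138
tall scene 610 mean [0.6035 0.26   0.0571] min [0.5725 0.2396 0.007 ] max [0.6238 0.2921 0.0916] topmid [0.5978 0.2663 0.0869]
  circ [0.597  0.2669] 467
short top 257 mean [ 0.626  -0.0898  0.0353] min [ 0.6006 -0.1128  0.0062] max [ 0.6504 -0.0646  0.0526] topmid [ 0.6259 -0.089   0.0487]
  circ [ 0.6253 -0.0893] 104
short scene 498 mean [ 0.6273 -0.0913  0.0303] min [ 0.6002 -0.116   0.0061] max [ 0.6518 -0.0664  0.0525] topmid [ 0.626  -0.091   0.0476]
  circ [ 0.6265 -0.0906] 323
stand top 1746 mean [0.4774 0.0604 0.014 ] min [0.4251 0.0078 0.0065] max [0.5307 0.1137 0.0751] topmid [0.4782 0.0593 0.0684]
  base mid [0.4779 0.0607 0.0116] [0.1056 0.1059 0.0102] z 0.0121
  post [0.4773 0.0586 0.0675] [0.4787 0.0597]
stand scene 928 mean [0.4844 0.0565 0.0155] min [0.4246 0.0054 0.006 ] max [0.5354 0.1142 0.0751] topmid [0.4816 0.058  0.0676]
  base mid [0.48   0.0598 0.012 ] [0.1109 0.1088 0.0119] z 0.0107
  post [0.4837 0.0576 0.0535] [0.4782 0.0612]
tape top 1027 mean [ 0.4569 -0.276   0.0395] min [ 0.4078 -0.3258  0.006 ] max [ 0.5069 -0.2274  0.0522] topmid [ 0.457  -0.2768  0.0476]
tape scene 1280 mean [ 0.4616 -0.279   0.0343] min [ 0.4035 -0.3281  0.006 ] max [ 0.5073 -0.2279  0.0535] topmid [ 0.4554 -0.2775  0.0483]
```

Sizes and heights check out. Tall tube is at (0.5975, 0.2675) and the stand at (0.478, 0.060). Moving above the tube.

Emit:
carry_out(
  increments=[
    [0.0918, 0.02, -0.011, 0, 0],
    [0.0918, 0.034, -0.019, 0, 0],
    [0.0918, 0.034, -0.019, 0, 0],
    [0.0918, 0.034, -0.019, 0, 0],
    [0.0918, 0.034, -0.019, 0, 0],
    [0.0918, 0.034, -0.019, 0, 0],
    [0.0918, 0.034, -0.019, 0, 0],
    [0.0918, 0.034, -0.019, 0, 0],
  ],
)

```text
t: 0.77
position: [0.4805, 0.3308, 0.2919]
eef_rot: [0.216, 0.976, -0.0, -0.0]
contact_force: [0.6, -0.2, -0.3]
gripper_width: 0.0918
grip_force: 0.0
```

Emit:
carry_out(
  increments=[
    [0.0918, 0.034, -0.019, 0, 0],
    [0.0918, 0.034, -0.019, 0, 0],
    [0.0918, 0.03, -0.017, 0, 0],
    [0.0918, 0.015, -0.008, 0, 0],
    [0.0918, 0, 0, 0, 0],
    [0.0918, 0, 0, 0, 0],
    [0.0918, 0, 0, 0, 0],
  ],
)

```text
t: 1.35
position: [0.5913, 0.2697, 0.2918]
eef_rot: [0.215, 0.977, -0.0, -0.001]
contact_force: [0.0, 0.1, 0.0]
gripper_width: 0.0915
grip_force: 0.0
```

Emit:
carry_out(
  increments=[
    [0.0918, 0.006, -0.002, -0.02, 0],
    [0.0918, 0, 0, -0.03, 0],
    [0.0918, 0, 0, -0.03, 0],
    [0.0918, 0, 0, -0.03, 0],
    [0.0918, 0, 0, 0, 0],
    [0.0918, 0, 0, 0, 0],
    [0.0918, 0, 0, 0, 0],
  ],
)

```text
t: 1.93
position: [0.5984, 0.2682, 0.1845]
eef_rot: [0.215, 0.977, 0.001, 0.001]
contact_force: [-0.2, -0.1, 1.1]
gripper_width: 0.0921
grip_force: 0.0
```

```bash
python3 - <<'E'
from h import *
print(ctrl.get_obs()["position"])
im,d=cams.camera("scene"); cv2.imwrite("pics/s1.png",cv2.resize(im[80:230,240:440,::-1],None,fx=3,fy=3))
E
```

```text
[0.59835522 0.26819486 0.18447007]
```

View pics/s1.png

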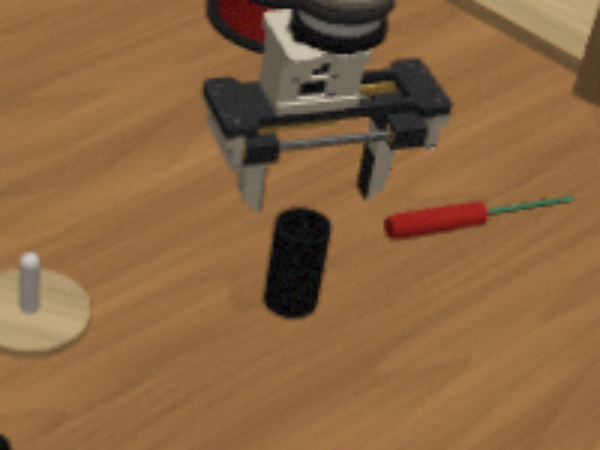

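The open fingers (crop px 252 and 372) straddle the tube top (302,222), and nothing is touching. Lowering and closing.

Emit:
carry_out(
  increments=[
    [0.0918, 0, 0, -0.025, 0],
    [0.0918, 0, 0, -0.025, 0],
    [0.0918, 0, 0, -0.015, 0],
    [0.0918, 0, 0, -0.008, 0],
    [0.0918, 0, 0, 0, 0],
    [0.0918, 0, 0, 0, 0],
  ],
)

```text
t: 2.48
position: [0.5989, 0.2675, 0.1109]
eef_rot: [0.216, 0.976, 0.001, 0.001]
contact_force: [0.1, -0.1, -0.1]
gripper_width: 0.092
grip_force: 0.0
```

Emit:
carry_out(
  increments=[
    [0.075, 0, 0, 0, 0],
    [0.065, 0, 0, 0, 0],
    [0.058, 0, 0, 0, 0],
    [0.054, 0, 0, 0, 0],
    [0.051, 0, 0, 0, 0],
    [0.049, 0, 0, 0, 0],
    [0.047, 0, 0, 0, 0],
    [0.045, 0, 0, 0, 0],
  ],
)

```text
t: 3.15
position: [0.5981, 0.2672, 0.1093]
eef_rot: [0.216, 0.976, 0.0, 0.0]
contact_force: [0.2, 0.4, 0.5]
gripper_width: 0.0496
grip_force: 30.0
```

Emit:
carry_out(
  increments=[
    [0.04, 0, 0, 0, 0],
    [0.04, 0, 0, 0, 0],
    [0.04, 0, 0, 0, 0],
    [0.04, 0, 0, 0, 0],
  ],
)

```text
t: 3.48
position: [0.5982, 0.2672, 0.1093]
eef_rot: [0.216, 0.976, 0.0, 0.0]
contact_force: [0.8, 0.5, 0.7]
gripper_width: 0.0498
grip_force: 30.0
```

Gripped at 30 N, width 49.8 mm, which matches the tube. Lifting.

Emit:
carry_out(
  increments=[
    [0.04, 0, 0, 0.005, 0],
    [0.04, 0, 0, 0.015, 0],
    [0.04, 0, 0, 0.02, 0],
    [0.04, 0, 0, 0.025, 0],
    [0.04, 0, 0, 0.025, 0],
    [0.04, 0, 0, 0.02, 0],
    [0.04, 0, 0, 0.01, 0],
    [0.04, 0, 0, 0, 0],
  ],
)

```text
t: 4.15
position: [0.599, 0.2675, 0.2321]
eef_rot: [0.216, 0.976, 0.001, 0.002]
contact_force: [0.7, 0.9, -0.5]
gripper_width: 0.0498
grip_force: 30.0
```

Emit:
carry_out(
  increments=[
    [0.04, -0.006, -0.01, 0, 0],
    [0.04, -0.012, -0.021, 0, 0],
    [0.04, -0.015, -0.026, 0, 0],
    [0.04, -0.015, -0.026, 0, 0],
    [0.04, -0.015, -0.026, 0, 0],
    [0.04, -0.015, -0.026, 0, 0],
    [0.04, -0.015, -0.026, 0, 0],
    [0.04, -0.012, -0.021, 0, 0],
  ],
)

```text
t: 4.82
position: [0.4911, 0.0837, 0.2277]
eef_rot: [0.216, 0.976, -0.001, -0.002]
contact_force: [0.9, 0.1, -0.8]
gripper_width: 0.0499
grip_force: 30.0
```

Emit:
carry_out(
  increments=[
    [0.04, -0.008, -0.013, 0, 0],
    [0.04, -0.004, -0.007, 0, 0],
    [0.04, 0, 0, 0, 0],
    [0.04, 0, 0, 0, 0],
    [0.04, 0, 0, 0, 0],
    [0.04, 0, 0, 0, 0],
  ],
)

```text
t: 5.32
position: [0.4815, 0.0659, 0.229]
eef_rot: [0.215, 0.977, 0.0, -0.0]
contact_force: [-0.1, 0.0, -1.0]
gripper_width: 0.0499
grip_force: 30.0
```

```bash
python3 - <<'E'
from fit import *
o=ctrl.get_obs(); p=o["position"]; print(p,o["contact_force"],o["grip_force"])
im,d,W=cloud("scene"); cv2.imwrite("pics/s2.png",cv2.resize(im[60:240,150:380,::-1],None,fx=3,fy=3))
q=W[im.max(-1)<45]; q=q[(np.hypot(*(q[:,:2]-p[:2]).T)<.04)&(q[:,2]>.08)]
for z in np.arange(.085,.2,.01):
    b=q[abs(q[:,2]-z)<.005]; print(z.round(3),len(b),circ(b[:,:2],.025).round(4) if len(b)>10 else "")
E
```

```text
[0.48153883 0.06594833 0.22896146] [-0.06777316  0.03161088 -1.031974  ] 29.988841312006116
0.085 0 
0.095 0 
0.105 0 
0.115 0 
0.125 41 [0.4797 0.0673]
0.135 52 [0.4803 0.0673]
0.145 65 [0.4808 0.0677]
0.155 55 [0.4804 0.0674]
0.165 66 [0.4809 0.0667]
0.175 74 [0.4809 0.067 ]
0.185 108 [0.4818 0.066 ]
0.195 130 [0.4818 0.0659]
```

View pics/s2.png

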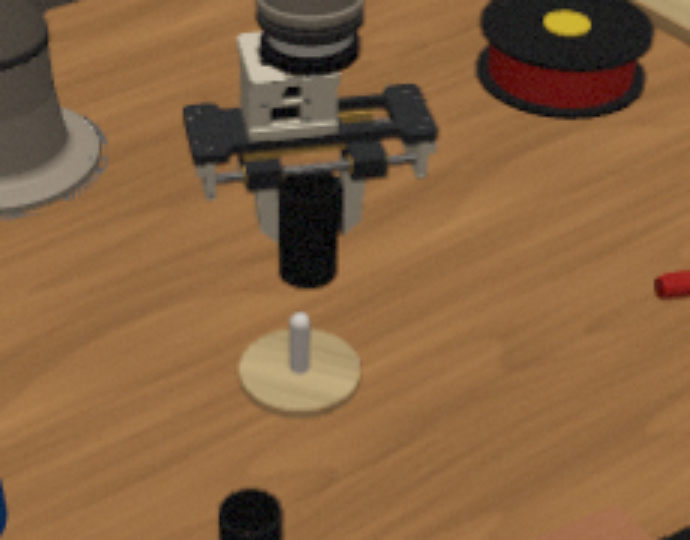

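The tube hangs upright in the fingers (crop px 308,230) just above the post (300,320). Axis correction is about (-2.5, -6.5) mm. Its lower end is at z≈0.12, so it seats at TCP z≈0.1215.

Emit:
carry_out(
  increments=[
    [0.04, -0.0025, -0.0065, 0, 0],
    [0.04, 0, 0, 0, 0],
    [0.04, 0, 0, 0, 0],
    [0.04, 0, 0, -0.008, 0],
    [0.04, 0, 0, -0.01, 0],
    [0.04, 0, 0, -0.01, 0],
    [0.04, 0, 0, 0, 0],
    [0.04, 0, 0, 0, 0],
  ],
)

```text
t: 6.03
position: [0.4783, 0.0587, 0.2006]
eef_rot: [0.216, 0.976, -0.0, -0.001]
contact_force: [0.0, 0.2, -0.6]
gripper_width: 0.0499
grip_force: 30.0
```

Emit:
carry_out(
  increments=[
    [0.04, 0, 0.0005, -0.008, 0],
    [0.04, 0, 0, -0.01, 0],
    [0.04, 0, 0, -0.01, 0],
    [0.04, 0, 0, -0.01, 0],
    [0.04, 0, 0, -0.01, 0],
    [0.04, 0, 0, -0.007, 0],
    [0.04, 0, 0, 0, 0],
    [0.04, 0, 0, 0, 0],
  ],
)

```text
t: 6.7
position: [0.4786, 0.0592, 0.1461]
eef_rot: [0.216, 0.976, 0.0, -0.0]
contact_force: [0.6, -0.2, -1.5]
gripper_width: 0.0498
grip_force: 30.0
```

```bash
python3 - <<'E'
from fit import *
o=ctrl.get_obs(); p=o["position"]; print(p,o["contact_force"],o["grip_force"])
im,d,W=cloud("scene"); cv2.imwrite("pics/s3.png",cv2.resize(im[80:240,170:350,::-1],None,fx=3,fy=3))
q=W[im.max(-1)<45]; q=q[(np.hypot(*(q[:,:2]-p[:2]).T)<.04)&(q[:,2]>.02)]
for z in np.arange(.03,.12,.01):
    b=q[abs(q[:,2]-z)<.005]; print(z.round(3),len(b),circ(b[:,:2],.025).round(4) if len(b)>10 else "")
print("low z",np.sort(q[:,2])[:8].round(4))
E
```

```text
[0.47864422 0.05917309 0.14614359] [ 0.61710515 -0.18613277 -1.47530371] 29.98875073157251
0.03 0 
0.04 19 [0.4775 0.061 ]
0.05 49 [0.4782 0.0604]
0.06 47 [0.4781 0.0604]
0.07 50 [0.4785 0.0605]
0.08 56 [0.478  0.0602]
0.09 59 [0.4784 0.0597]
0.1 89 [0.479  0.0594]
0.11 112 [0.4791 0.0593]
low z [0.0396 0.0398 0.0399 0.0401 0.0401 0.0408 0.041  0.0416]
```

View pics/s3.png

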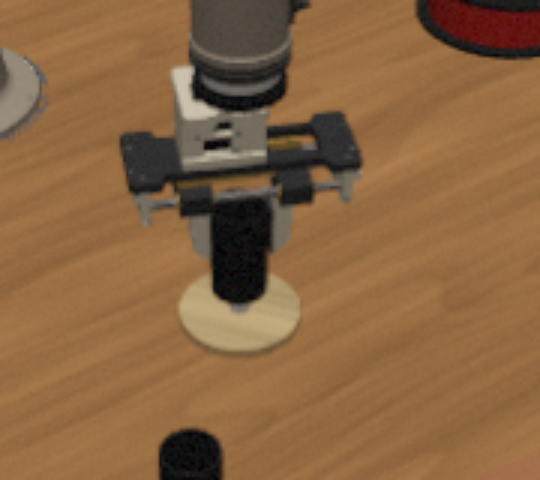

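The tube surrounds the post and is centred over the base (crop px 240,300), with about 25 mm left. Lowering slowly and watching the force.

Emit:
carry_out(
  increments=[
    [0.04, 0, 0, -0.005, 0],
    [0.04, 0, 0, -0.005, 0],
    [0.04, 0, 0, -0.004, 0],
    [0.04, 0, 0, -0.003, 0],
    [0.04, 0, 0, -0.002, 0],
    [0.04, 0, 0, 0, 0],
    [0.04, 0, 0, 0, 0],
    [0.04, 0, 0, 0, 0],
  ],
)

```text
t: 7.42
position: [0.4787, 0.0592, 0.1273]
eef_rot: [0.216, 0.976, 0.0, 0.0]
contact_force: [0.5, -0.8, -0.5]
gripper_width: 0.0501
grip_force: 30.0
```

Emit:
carry_out(
  increments=[
    [0.04, 0, 0, -0.001, 0],
    [0.04, 0, 0, 0, 0],
    [0.04, 0, 0, -0.001, 0],
    [0.04, 0, 0, 0, 0],
    [0.04, 0, 0, 0, 0],
  ],
)

```text
t: 7.83
position: [0.4786, 0.0592, 0.1252]
eef_rot: [0.216, 0.976, 0.0, -0.0]
contact_force: [-0.6, -0.4, -0.6]
gripper_width: 0.0495
grip_force: 30.0
```

Emit:
carry_out(
  increments=[
    [0.04, 0, 0, -0.001, 0],
    [0.04, 0, 0, 0, 0],
    [0.04, 0, 0, -0.001, 0],
    [0.04, 0, 0, 0, 0],
    [0.04, 0, 0, 0, 0],
  ],
)

```text
t: 8.25
position: [0.4786, 0.0592, 0.1232]
eef_rot: [0.216, 0.976, 0.0, -0.0]
contact_force: [-0.4, 0.3, -0.5]
gripper_width: 0.0495
grip_force: 30.0
```

Emit:
carry_out(
  increments=[
    [0.04, 0, 0, -0.0005, 0],
    [0.04, 0, 0, 0, 0],
    [0.04, 0, 0, 0, 0],
  ],
)

```text
t: 8.5
position: [0.4786, 0.0592, 0.1227]
eef_rot: [0.216, 0.976, 0.0, -0.0]
contact_force: [0.0, 0.0, -0.5]
gripper_width: 0.0498
grip_force: 30.0
```

Emit:
carry_out(
  increments=[
    [0.04, 0, 0, -0.0005, 0],
    [0.04, 0, 0, 0, 0],
    [0.04, 0, 0, 0, 0],
  ],
)

```text
t: 8.75
position: [0.4786, 0.0592, 0.1222]
eef_rot: [0.216, 0.976, 0.0, -0.0]
contact_force: [-0.4, -0.2, -0.7]
gripper_width: 0.0493
grip_force: 30.0
```

Emit:
carry_out(
  increments=[
    [0.04, 0, 0, -0.0004, 0],
    [0.04, 0, 0, 0, 0],
    [0.04, 0, 0, 0, 0],
  ],
)

```text
t: 9.0
position: [0.4786, 0.0592, 0.1218]
eef_rot: [0.216, 0.976, 0.0, 0.0]
contact_force: [-0.2, -0.6, -0.9]
gripper_width: 0.0495
grip_force: 30.0
```

Emit:
carry_out(
  increments=[
    [0.04, 0, 0, -0.0003, 0],
    [0.04, 0, 0, 0, 0],
    [0.04, 0, 0, 0, 0],
  ],
)

```text
t: 9.25
position: [0.4786, 0.0592, 0.1215]
eef_rot: [0.216, 0.976, 0.0, -0.0]
contact_force: [0.5, 0.4, -0.6]
gripper_width: 0.05
grip_force: 30.0
```

Emit:
carry_out(
  increments=[
    [0.04, 0, 0, -0.0003, 0],
    [0.04, 0, 0, 0, 0],
    [0.04, 0, 0, 0, 0],
  ],
)

```text
t: 9.5
position: [0.4787, 0.0592, 0.1212]
eef_rot: [0.216, 0.976, 0.0, 0.0]
contact_force: [0.5, 0.3, -0.9]
gripper_width: 0.0496
grip_force: 30.0
```

Emit:
carry_out(
  increments=[
    [0.04, 0, 0, -0.0003, 0],
    [0.04, 0, 0, 0, 0],
    [0.04, 0, 0, 0, 0],
  ],
)

```text
t: 9.75
position: [0.4787, 0.0592, 0.1212]
eef_rot: [0.216, 0.976, 0.0, 0.0]
contact_force: [-1.0, -0.1, 3.7]
gripper_width: 0.0499
grip_force: 30.0
```

Touched down: the force is now +3.7 N, from -0.9 N. Opening slowly, then raising.

Emit:
carry_out(
  increments=[
    [0.052, 0, 0, 0, 0],
    [0.056, 0, 0, 0, 0],
    [0.062, 0, 0, 0, 0],
    [0.07, 0, 0, 0, 0],
    [0.08, 0, 0, 0, 0],
    [0.0918, 0, 0, 0, 0],
    [0.0918, 0, 0, 0, 0],
    [0.0918, 0, 0, 0, 0],
  ],
)

```text
t: 10.42
position: [0.4786, 0.0592, 0.1209]
eef_rot: [0.216, 0.976, 0.0, 0.0]
contact_force: [0.0, -0.1, 0.5]
gripper_width: 0.0895
grip_force: 0.0
```

Emit:
carry_out(
  increments=[
    [0.0918, 0, 0, 0.005, 0],
    [0.0918, 0, 0, 0.015, 0],
    [0.0918, 0, 0, 0.02, 0],
    [0.0918, 0, 0, 0.025, 0],
    [0.0918, 0, 0, 0.025, 0],
    [0.0918, 0, 0, 0.02, 0],
    [0.0918, 0, 0, 0.01, 0],
    [0.0918, 0, 0, 0, 0],
  ],
)

```text
t: 11.08
position: [0.4797, 0.0592, 0.2437]
eef_rot: [0.216, 0.976, 0.001, 0.003]
contact_force: [-0.1, 0.6, 0.3]
gripper_width: 0.0922
grip_force: 0.0
```

Emit:
carry_out(
  increments=[
    [0.0918, 0, 0, 0, 0],
    [0.0918, 0, 0, 0, 0],
    [0.0918, 0, 0, 0, 0],
  ],
)

```text
t: 11.33
position: [0.4781, 0.0592, 0.2399]
eef_rot: [0.216, 0.976, -0.0, -0.001]
contact_force: [0.0, 0.4, 0.1]
gripper_width: 0.0921
grip_force: 0.0
```

```bash
python3 - <<'E'
from fit import *
o=ctrl.get_obs(); print(o["position"],o["gripper_width"],o["grip_force"])
im,d,W=cloud("scene"); cv2.imwrite("pics/s4.png",cv2.resize(im[60:260,90:350,::-1],None,fx=2.5,fy=2.5))
q=W[im.max(-1)<45]; q=q[(np.hypot(*(q[:,:2]-[.4785,.06]).T)<.04)&(q[:,2]<.12)]
for z in np.arange(.02,.11,.02):
    b=q[abs(q[:,2]-z)<.01]; print(z.round(3),len(b),circ(b[:,:2],.025).round(4) if len(b)>10 else "")
print(np.percentile(q[:,2],[1,99]))
E
```

```text
[0.47810717 0.05915992 0.2398888 ] 0.0920972932305219 0.0
0.02 66 [0.4777 0.0606]
0.04 92 [0.4779 0.0607]
0.06 107 [0.4785 0.0605]
0.08 180 [0.4797 0.0599]
0.1 143 [0.4794 0.0596]
[0.01633106 0.10288692]
```

View pics/s4.png

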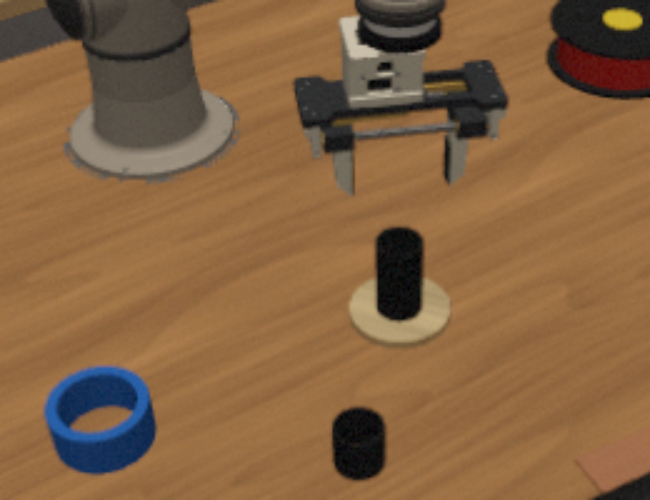

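The tube stands upright on the base, centred (crop px 400,275), top at z≈0.102. The gripper is clear above it, and the short tube and tape haven't moved.

```bash
python3 -c "
from bench import ctrl
print(ctrl.sign_off())"
```

```text
the job is handed in; nothing more can be done
None
```

The tall tube is standing upright and fully down over the post, released with the gripper clear; the short tube and tape were left alone, and the job is handed in (no verdict was returned).

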